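Tally a dowel on the bench counter

ROBOT

A 6-joint arm with a two-finger parallel gripper is mounted at the origin on the work surface. World frame = base frame: x ahead of the robot, y to its left, z up, the work surface at z = 0. Lengths are in mm, angles in rad, forces in N, time in s.
With the tool pointing down it reaches from about 275 to 850 mm from the base axis. Payload 19 kg.
Tool frame: the origin (TCP) lies midway between the tips of the shut fingers; the grasp point (between the pads) lies 19 mm behind it (manip.grip_depth is the distance from the TCP to the grasp point, in mm); z points along the fingers, x is the direction in which the jaws open and shut, and the axes are right-handed (so a half turn about z gives the same grasp; the last joint's range is limited). The gripper opens to 85 mm and grips with 20 to 120 N. Pads are 22 mm wide; open, the fingers measure 114 mm over their backs; the gripper's body (76 mm by 85 mm) begins 54 mm behind the grasp point. The pads swing forward as they close: fully open they stand 13 mm farther back than shut.
Start: joints at [1.177, 0.15, 1.437, -0, 1.554, -0.134], TCP at [147.716, 555.671, 231.267] pointing down, gripper open.
Joint ranges: [-2.8, 2.8], [-0.68, 2.1], [0.12, 2.68], [-1.39, 4.53], [0.16, 2.79], [-2.81, 2.81]. Speed limits (rad/s): [1.89, 1.89, 2.22, 3.01, 3.01, 3.01].

INTERFACE

Orientations are given as a unit quaternion [w, x, y, z].
In Python, from station import manip gives the robot as it stands.
- The arm moves only by the tool apply_moves, never from a script. Its argument "moves" is text: rows parted by semicolons, each of 7 numbers parted by spaces: the shift along the tool's x, y, z in mm, then the turn, a rotation vector about the tool's x, y, z in rad, then the finger opening in mm, from 0 to 85.4. A call has exactly 5 rows; each row shifts and turns the pose as measured when the row begins, along the tool's axes as they then stand; what a row does not reach is not made up. A row lasts 1/10 s, in which the tool goes at most 50 mm and 8.59 degrees, less where a joint would pass 70% of its speed; a pose out of reach is approached as far as the arm can. A call with a gripper value outside its range is refused whole. The fingers move at their own pace and stop on an object; the grip force is fixed at half the most. Time passes only in rows, so rows that do not move let the fingers close, or fill a call up. It gives the time, the measured TCP pose, the force and the opening at its end, in the units of the state.
- manip.observe(): the state, without advancing time (a new reading comes with each control period).
- manip.snapshot(name): name is "scene" or "side" or "wrist"; returns a dict with "image" (420x560x3 uint8, red, green, blue), "depth" (420x560 float32, mm along the optical axis (not along the pixel's ray), 0 where there is no reading), "mtx" (3x3 intrinsics, pixels), "k1" (the pictures are not rectified: a ray, as slopes to the right and down, at radius r is drawn at 1 + k1 r^2 times it, then the intrinsics apply), "R" (3x3) and "t" (3): a world point X has camera coordinates R X + t. Camera axes: x right, y down, z forward; pixel columns grow to the right and rows downward; lengths in mm; the calibration is good to about 2 mm. A picture is of the moment at which its call begins.
- manip.close_job(): hands the job in, once; it reports no verdict.
The state is a dict: "clock": time; "qpos": joint angles; "qvel": joint speeds; "joint_efforts": joint torques, N m; "ee_pos": TCP position; "ee_rot": TCP orientation; "force": force on the tool from outside, world axes, zero at the start; "torque": the same for the moment, N m; "opening": finger opening in mm.
Only numpy, scipy, OpenCV 4.12 (cv2) and the standard library are available. Lean on these libraries where they do the work, as an engineer would, in place of code of your own. Each camera call takes 0.05 s, during which the arm holds its last target.

TASK

The dowel in the vise is done: count it on the tally counter that carries the pine dowel sample (green body, orange knob on its lever). Swing that counter's lever all the way round to its stop, hold it there for a moment, then let go so that it springs back to rest. Do not work the lever of the other counter, the grey one with the steel bolt sample and the blue knob.

Things in the scene. Friction and masses are not known exactly. Their poses are not given: they have to be found in the camera images.
- dowel_counter: Tally counter to operate, fixed: green box 110 x 110 mm, top 60 mm above the bench, on a 130 mm square steel foot. A pine dowel, 16 x 80 mm, lies on the rear of its top (to 82 mm high). The flat steel lever on top (64 to 72 mm high) turns about the upright axis through the origin. Origin: centre of underside. z up, x to the rear (dowel at x = +40 mm); the front, with number window, looks to -x.
- dowel_post (a point): Top centre of the orange upright knob on the end of the dowel counter's lever, 120 mm above the bench, 75 mm from the pivot axis; moves with the lever. The knob is a round post 16 mm in diameter, from 75 to 120 mm above the bench, over a 20 mm wide steel collar; it overhangs the box's front. Push it from the side with shut fingers or pinch it from above.
- dowel_lever (a joint): Angle of the dowel counter's lever, rad. 0 = rest, pointing to the front at 142.5 degrees from the counter's +x towards +y; grows anticlockwise seen from above, across the front, to the hard stop at 1.30 (217.5 degrees). A spring pulls it back: about 1 N at the knob at rest, 4 to 5 N at the stop; once let go it is back within a second.
- bolt_lever (a joint): Lever angle of the other counter, the same machine with a grey body, a blue knob and a steel hexagon bolt as the sample on its top; 0 = rest. To be left alone.
Mind the look-alikes: they are no part of the job. What is shaped like the dowel_counter but red or yellow is not meant.

How it is judged (in metres and radians):
On the way, in this order (a step that is already met when the one before it is completed fails the run):
1. the dowel counter's lever is swung to its stop (within 10 degrees) and kept there for 0.2 s (value of joint dowel_lever above 1.125 rad), for 0.2 s.
2. the lever has been let go and is back at rest (value of joint dowel_lever below 0.15 rad), for 0.2 s.
At the end, for the whole second after the job is handed in: After a full stroke the dowel counter's lever is back at rest (within 0.15 rad), let go and still; the bolt counter's lever is at rest too (value of joint each of dowel_lever, bolt_lever below 0.15 rad and velocity of joint dowel_lever below 0.1 rad/s); the robot touches nothing.
It fails at once if the bolt counter's lever is swung more than 15 degrees (value of joint bolt_lever above 0.26 rad).
It also fails if it takes over 32 s, if anything falls off the work surface, if the arm or the gripper's body presses on something with over 40 N, if the wrist force passes 120 N, or if a joint passes its speed limit or range.

## Working session

There is one attempt and no reset: what is moved stays moved. The work goes in short steps, Python scripts to look and compute and a tool call to move; the robot and the scene stay as the last step left them, time stands still between calls to the robot, and variables do not carry over. Pictures are saved under pics/ and viewed, and the job is handed in when it is done.

Besides the shell and the picture viewer there is one more tool, called by a JSON object that holds its "fn" and its "kwargs", one argument or row to a line. apply_moves: Moves the arm, as the interface text tells. Its arguments: {"type":"object","properties":{"moves":{"type":"string"}},"required":["moves"]}

```bash
mkdir -p pics; ls
python3 - <<'E'
from station import manip
import cv2,numpy as np
print(manip.observe())
for n in ("scene","side","wrist"):
    s=manip.snapshot(n); np.savez(f"{n}0.npz",**s)
    cv2.imwrite(f"pics/{n}0.png",s["image"][:,:,::-1]); print(n,s["t"],s["k1"])
E
```

```text
pics
{'clock': 0.0, 'qpos': array([ 1.17700047e+00,  1.50974071e-01,  1.43800439e+00,  1.43046035e-05,
        1.55378771e+00, -1.34014940e-01]), 'qvel': array([ 1.09433701e-03, -9.63553410e-05,  6.69247408e-04, -7.32605841e-05,
        1.41010255e-03, -3.64929559e-04]), 'joint_efforts': array([ 4.19196571e-03, -7.13073206e+01, -5.70856369e+01,  1.49462966e-05,
        9.29118774e-03,  4.92520712e-05]), 'ee_pos': array([147.632052  , 555.48279329, 230.69551411]), 'ee_rot': array([ 2.86106364e-04,  7.92738493e-01,  6.09561595e-01, -5.12324542e-04]), 'force': array([0.2914677 , 0.71670248, 0.97753593]), 'torque': array([-0.06988425,  0.06377294, -0.04774575]), 'opening': 85.13648245077253}
scene [-267.80563101 -210.73714948 1308.9727936 ] 0.022028030525389795
side [-463.87788042  133.80915449 1204.99614243] -0.16225192790576354
wrist [-575.85040904  -40.58014359  378.98400258] 0.002668380624106878
```

View pics/scene0.png

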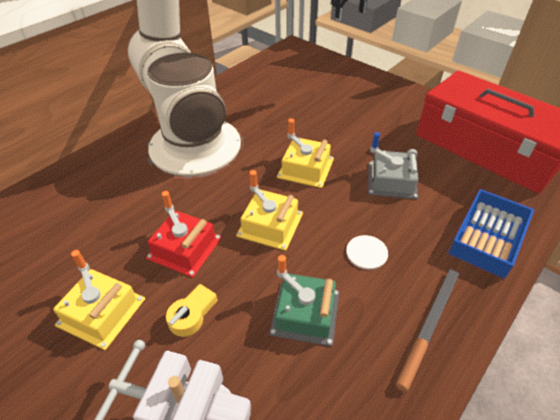

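View pics/side0.png

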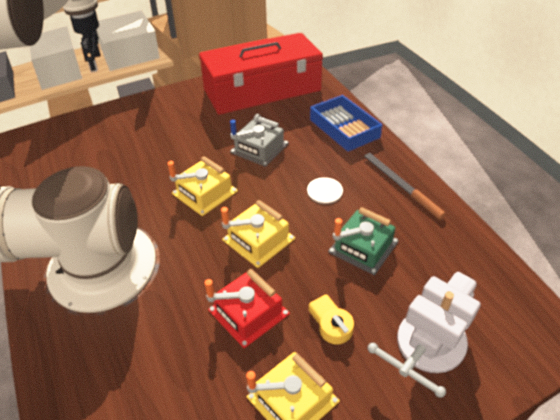

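View pics/wrist0.png

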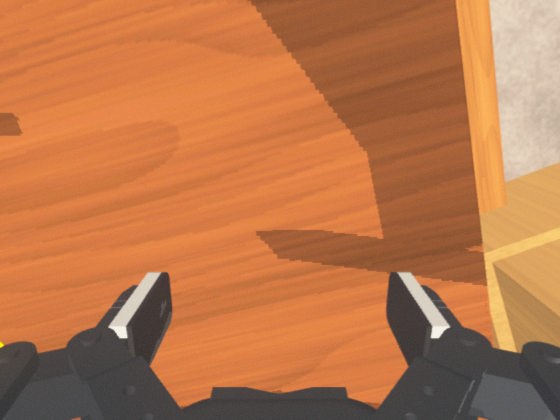

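The scene view shows the green counter at (306,305), with its orange knob top at (282,260), its pivot at (306,296) and the dowel at (327,292). In the side view it is at (364,240), with the knob top at (337,222). The grey counter is well away, at (393,172) in the scene view.

```bash
cat > h.py <<'E'
import numpy as np,cv2
def cloud(s):
    h,w=s["depth"].shape; v,u=np.mgrid[:h,:w]
    M=s["mtx"]; k=float(s["k1"])
    xd=(u-M[0,2])/M[0,0]; yd=(v-M[1,2])/M[1,1]
    x,y=xd.copy(),yd.copy()
    for _ in range(20):
        f=1+k*(x*x+y*y); x,y=xd/f,yd/f
    z=s["depth"]; P=np.stack([x*z,y*z,z],-1)
    return (P-s["t"])@s["R"]   # R^T (P-t)
E
python3 - <<'E'
import numpy as np,cv2
from h import cloud
boxes={"scene":(265,345,250,350),"side":(325,405,205,280)}
for n,(u0,u1,v0,v1) in boxes.items():
    s=dict(np.load(f"{n}0.npz")); W=cloud(s)[v0:v1,u0:u1]; I=s["image"][v0:v1,u0:u1]; d=s["depth"][v0:v1,u0:u1]
    hsv=cv2.cvtColor(I,cv2.COLOR_RGB2HSV).astype(int); H,S,V=[hsv[...,i] for i in range(3)]
    g=(H>60)&(H<95)&(S>80)&(d>0)
    top=g&(W[...,2]>52)&(W[...,2]<66)
    r=cv2.minAreaRect(W[top][:,:2].astype(np.float32)); print(n,"green top",top.sum(),np.median(W[top][:,2]),r)
    o=(H<12)&(S>190)&(V>150)&(d>0)&(W[...,2]>72)&(W[...,2]<130)
    P=W[o]; print("knob",len(P),P.mean(0),np.percentile(P,[2,98],axis=0).round(1).tolist())
    dw=(~g)&(H<25)&(S<190)&(W[...,2]>68)&(W[...,2]<90)&(V>140)
    P=W[dw]; print("dowel",len(P),np.median(P,0),cv2.minAreaRect(P[:,:2].astype(np.float32)))
    gr=(S<60)&(V>120)&(W[...,2]>64)&(W[...,2]<85)&(d>0)
    P=W[gr]; print("lever",len(P),np.median(P,0))
    c=cv2.resize(I[:,:,::-1],None,fx=6,fy=6,interpolation=cv2.INTER_NEAREST); cv2.imwrite(f"pics/{n}_crop.png",c[:600])
E
```

```text
scene green top 1563 58.655940330556945 ((610.939208984375, -232.7516326904297), (107.56195068359375, 108.6296615600586), 30.151042938232422)
knob 51 [ 540.17665828 -225.83152878  102.77946934] [[535.3, -229.8, 83.8], [543.2, -220.5, 119.9]]
dowel 533 [ 624.7784086  -225.23928706   76.1512297 ] ((597.8016357421875, -230.41075134277344), (119.84986877441406, 90.87892150878906), 28.25257682800293)
lever 398 [ 599.95842982 -229.59413074   71.88425466]
side green top 883 58.97896343638053 ((606.0100708007812, -234.11456298828125), (105.37602233886719, 106.33533477783203), 30.91765785217285)
knob 25 [ 530.7433294  -224.77686341  100.68054214] [[527.0, -227.7, 83.1], [535.9, -221.4, 116.0]]
dowel 409 [ 616.14975615 -225.24819833   74.66750098] ((594.5359497070312, -230.765380859375), (127.02265930175781, 84.3597183227539), 23.728269577026367)
lever 285 [ 593.56775384 -228.10340561   71.14079181]
```

View pics/scene_crop.png

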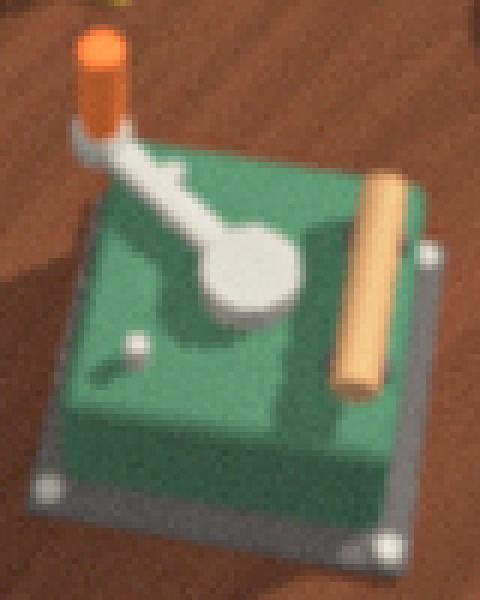

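```bash
cat > plan.py <<'E'
import numpy as np,sys
from scipy.spatial.transform import Rotation as Ro
from station import manip
C=np.array([608.5,-233.5]); Y0=np.radians(30.5)
def pose():
    o=manip.observe(); w,x,y,z=o["ee_rot"]; return o["ee_pos"],Ro.from_quat([x,y,z,w]),o
def down(yaw): return Ro.from_euler('z',yaw)*Ro.from_euler('x',np.pi)
def yawof(R): v=R.as_matrix()[:,0]; return np.arctan2(v[1],v[0])
def rows(poses,op,p=None,R=None):
    if p is None: p,R,_=pose()
    for q,yaw in poses:
        T=down(yaw); s=R.inv().apply(np.array(q)-p); r=(R.inv()*T).as_rotvec()
        print(*[f"{a:.1f}" for a in s],*[f"{a:.3f}" for a in r],op,sep=" ",end="; "); p,R=np.array(q),T
    print()
def knob(a): t=Y0+np.radians(142.5)+a; return C+75*np.array([np.cos(t),np.sin(t)]),t
E
cat > trans.py <<'E'
from plan import *
p,R,o=pose(); k,t=knob(0); N=int(sys.argv[1]); z=float(sys.argv[2])
a0=np.arctan2(p[1],p[0]);r0=np.hypot(*p[:2]);a1=np.arctan2(k[1],k[0]);r1=np.hypot(*k)
y0=yawof(R); y1=t+np.pi/2-2*np.pi
print("knob",k,"yaw",y0,y1)
P=[]
for i in range(1,min(N,5)+1):
    f=i/N; a=a0+(a1-a0)*f; r=r0+(r1-r0)*f
    P.append(([r*np.cos(a),r*np.sin(a),p[2]+(z-p[2])*f],y0+(y1-y0)*f))
rows(P,40)
E
python3 trans.py 25 220
```

```text
knob [ 534.05903863 -224.35979924] yaw 1.310978753356951 -1.6929693744345
-1.2 39.3 0.4 -0.000 0.001 0.120 40; 0.9 39.3 0.4 0.000 -0.000 0.120 40; 2.9 39.2 0.4 -0.000 -0.000 0.120 40; 4.9 39.0 0.4 0.000 -0.000 0.120 40; 6.9 38.7 0.4 -0.000 -0.000 0.120 40;
```

{"fn": "apply_moves", "kwargs": {
  "moves": "-1 39 0 0 0 0.12 40; 1 39 0 0 0 0.12 40; 3 39 0 0 0 0.12 40; 5 39 0 0 0 0.12 40; 7 39 0 0 0 0.12 40"
}}

```text
clock: 0.65
ee_pos: [326.7, 473.7, 229.4]
ee_rot: [0.0, 0.94, 0.342, -0.002]
force: [1.1, 0.4, 0.2]
opening: 40.0
```

```bash
python3 trans.py 20 220
```

```text
knob [ 534.05903863 -224.35979924] yaw 0.6985729394013259 -1.6929693744345
9.3 38.1 0.4 0.000 0.003 0.120 40; 11.3 37.6 0.5 0.000 -0.000 0.120 40; 13.2 37.0 0.5 0.000 -0.000 0.120 40; 15.1 36.3 0.5 -0.000 -0.000 0.120 40; 16.9 35.5 0.5 0.000 -0.000 0.120 40;
```

Tracking is good.

{"fn": "apply_moves", "kwargs": {
  "moves": "9 38 0 0 0.003 0.12 40; 11 38 0.5 0 0 0.12 40; 13 37 0.5 0 0 0.12 40; 15 36 0.5 0 0 0.12 40; 17 35.5 0.5 0 0 0.12 40"
}}

```text
clock: 1.15
ee_pos: [470.6, 329.9, 225.7]
ee_rot: [0.001, 0.999, 0.036, -0.001]
force: [-0.0, 0.8, 0.2]
opening: 40.0
```

```bash
python3 trans.py 15 220
```

```text
knob [ 534.05903863 -224.35979924] yaw 0.0728530655442718 -1.6929693744345
19.0 33.7 0.4 0.001 0.002 0.118 40; 20.7 32.7 0.4 0.000 -0.000 0.118 40; 22.3 31.6 0.4 0.000 -0.000 0.118 40; 23.9 30.5 0.4 -0.000 -0.000 0.118 40; 25.4 29.3 0.4 0.000 -0.000 0.118 40;
```

{"fn": "apply_moves", "kwargs": {
  "moves": "19 33.5 0 0.001 0.002 0.118 40; 20.5 32.5 0 0 0 0.118 40; 22.5 31.5 0 0 0 0.118 40; 24 30.5 0 0 0 0.118 40; 25.5 29.5 0 0 0 0.118 40"
}}

```text
clock: 1.65
ee_pos: [556.2, 148.3, 224.0]
ee_rot: [0.001, 0.963, -0.268, -0.001]
force: [1.3, 0.1, 0.4]
opening: 39.5
```

```bash
python3 trans.py 10 220
```

```text
knob [ 534.05903863 -224.35979924] yaw -0.5425617950379115 -1.6929693744345
26.7 26.9 0.4 0.002 0.001 0.115 40; 28.0 25.6 0.4 -0.000 -0.000 0.115 40; 29.2 24.2 0.4 0.000 -0.000 0.115 40; 30.4 22.8 0.4 -0.000 -0.000 0.115 40; 31.5 21.3 0.4 0.000 -0.000 0.115 40;
```

{"fn": "apply_moves", "kwargs": {
  "moves": "26.5 27 0 0.002 0.001 0.115 40; 28 25.5 0 0 0 0.115 40; 29 24 0 0 0 0.115 40; 30.5 23 0 0 0 0.115 40; 31.5 21.5 0 0 0 0.115 40"
}}

```text
clock: 2.15
ee_pos: [574.4, -47.8, 222.4]
ee_rot: [0.0, 0.841, -0.541, -0.001]
force: [0.9, 0.6, 0.3]
opening: 40.1
```

```bash
python3 trans.py 5 220
```

```text
knob [ 534.05903863 -224.35979924] yaw -1.1425521255035707 -1.6929693744345
31.4 18.2 0.5 0.002 0.001 0.110 40; 32.2 16.8 0.5 0.000 -0.000 0.110 40; 33.0 15.2 0.5 -0.000 -0.000 0.110 40; 33.7 13.7 0.5 0.000 -0.000 0.110 40; 34.4 12.1 0.5 0.000 -0.000 0.110 40;
```

{"fn": "apply_moves", "kwargs": {
  "moves": "31.5 18 0 0.002 0.001 0.11 40; 32 17 0 0 0 0.11 40; 33 15 0 0 0 0.11 40; 33.5 13.5 0 0 0 0.11 40; 34.5 12 0 0 0 0.11 40"
}}

```text
clock: 2.65
ee_pos: [530.7, -231.2, 220.7]
ee_rot: [-0.0, -0.654, 0.757, 0.001]
force: [0.6, -0.1, 0.1]
opening: 40.3
```

```bash
python3 trans.py 1 220
python3 - <<'E'
import numpy as np,cv2
from h import cloud
from station import manip
s=manip.snapshot("wrist"); np.savez("wrist1.npz",**s); I=s["image"]
W=cloud(s); d=s["depth"]
hsv=cv2.cvtColor(I,cv2.COLOR_RGB2HSV).astype(int); H,S,V=[hsv[...,i] for i in range(3)]
o=(H<12)&(S>170)&(V>150)&(d>0)&(W[...,2]>112)&(W[...,2]<128)
P=W[o]; print("knobtop",len(P),P.mean(0),cv2.minEnclosingCircle(P[:,:2].astype(np.float32))) if len(P) else print("none")
g=(H>60)&(H<95)&(S>80)&(d>0)&(W[...,2]>52)&(W[...,2]<66)
P=W[g]; print(len(P)); print(np.median(P[:,2]),cv2.minAreaRect(P[:,:2].astype(np.float32)))
cv2.imwrite("pics/wrist1.png",I[:,:,::-1])
E
```

```text
knob [ 534.05903863 -224.35979924] yaw -1.7168335330381592 -1.6929693744345
-7.3 -2.3 0.7 0.002 0.001 -0.024 40; 
knobtop 10 [ 541.53529722 -214.66061811  116.37364067] ((540.076904296875, -215.03736877441406), 6.315167427062988)
9764
60.31287252221342 ((608.9570922851562, -232.47506713867188), (102.32525634765625, 103.47823333740234), 29.07977294921875)
```

View pics/wrist1.png

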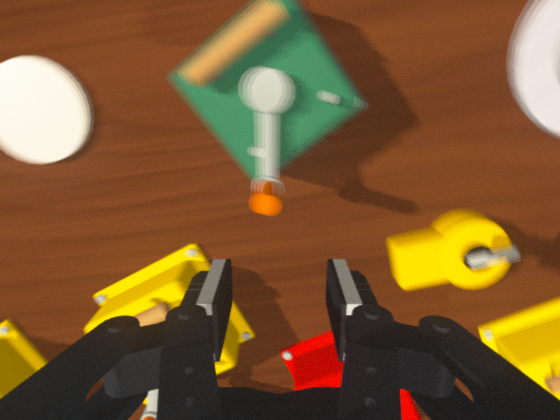

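The wrist view, slightly blurred by motion, shows the green counter with its hub at (266,90) and knob at (266,200), just left of the jaw centre at x≈280. That fits the 7 mm overshoot. I'll correct it and look again.

{"fn": "apply_moves", "kwargs": {
  "moves": "-7.5 -2.5 0 0.002 0.001 -0.024 40; 0 0 0 0 0 0 40; 0 0 0 0 0 0 40; 0 0 0 0 0 0 40; 0 0 0 0 0 0 40"
}}

```text
clock: 3.2
ee_pos: [532.5, -228.1, 219.8]
ee_rot: [-0.001, -0.659, 0.752, 0.0]
force: [-0.2, -0.3, 0.4]
opening: 39.4
```

```bash
python3 trans.py 1 220
python3 - <<'E'
import numpy as np,cv2
from h import cloud
from station import manip
s=manip.snapshot("wrist"); np.savez("wrist2.npz",**s); I=s["image"]
W=cloud(s); d=s["depth"]
hsv=cv2.cvtColor(I,cv2.COLOR_RGB2HSV).astype(int); H,S,V=[hsv[...,i] for i in range(3)]
o=(H<14)&(S>170)&(V>150)&(d>0)&(W[...,2]>116)&(W[...,2]<126)
P=W[o]; print("knobtop",len(P),P.mean(0),cv2.minEnclosingCircle(P[:,:2].astype(np.float32)))
g=(H>60)&(H<95)&(S>80)&(d>0)&(W[...,2]>52)&(W[...,2]<66)
P=W[g]; print(np.median(P[:,2]),cv2.minAreaRect(P[:,:2].astype(np.float32)))
cv2.imwrite("pics/wrist2.png",I[:,:,::-1])
E
```

```text
knob [ 534.05903863 -224.35979924] yaw -1.701609192350479 -1.6929693744345
-3.9 -1.1 -0.2 0.002 -0.001 -0.009 40; 
knobtop 5 [ 541.61543867 -220.69726999  117.19299721] ((540.1322021484375, -221.24900817871094), 5.643697738647461)
60.27313347658877 ((610.8015747070312, -228.16607666015625), (109.8038101196289, 108.60675048828125), 29.88589859008789)
```

View pics/wrist2.png

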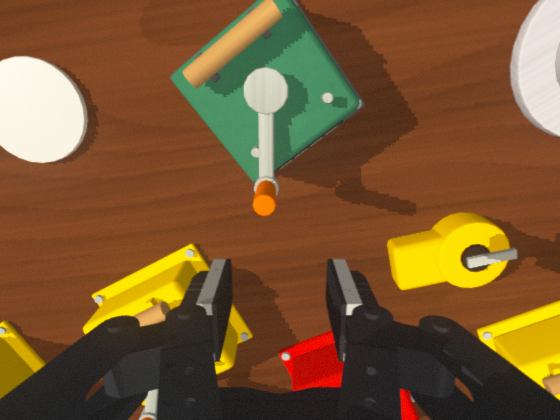

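Sharp now: knob top at (264,206), hub at (266,90), lever straight up the picture. I'll intersect those rays with their known heights.

Run:
```python
import numpy as np,cv2
s=dict(np.load("wrist2.npz")); M=s["mtx"];k=float(s["k1"])
def ray(s,u,v,z):
    M=s["mtx"];k=float(s["k1"])
    xd,yd=(u-M[0,2])/M[0,0],(v-M[1,2])/M[1,1];x,y=xd,yd
    for _ in range(20): f=1+k*(x*x+y*y);x,y=xd/f,yd/f
    c=-s["R"].T@s["t"];d=s["R"].T@np.array([x,y,1]);return c+d*(z-c[2])/d[2]
print("wrist knob",ray(s,264,207,120),"hub",ray(s,265.5,90,78))
a=dict(np.load("scene0.npz")); print("scene knob",ray(a,265+102/6-.5,250+48/6-.5,120),"hub",ray(a,265+251/6,250+268/6,78))
b=dict(np.load("side0.npz")); print("side knob",ray(b,337,220,120))
```

```text
wrist knob [ 535.06495913 -217.50089944  120.        ] hub [ 611.11726399 -227.83278065   78.        ]
scene knob [ 535.45568674 -219.97554193  120.        ] hub [ 612.95870679 -233.13391885   78.        ]
side knob [ 532.6491469  -217.05027388  120.        ]
```

```bash
sed -i 's/^C=.*/C=np.array([609.3,-230.3]); Y0=np.radians(29.3)/' plan.py
python3 - <<'E'
from plan import *
p,R,o=pose(); k,t=knob(0); y=t+np.pi/2-2*np.pi
print(p,k,yawof(R),y)
rows([([*k,z],y) for z in (195,168,140,112,90)],40)
E
```

```text
[ 532.47337112 -228.09613641  219.77573818] [ 535.06678268 -219.60282997] -1.7015454385845603 -1.7139133254584316
-8.8 -1.5 24.8 0.002 -0.001 0.012 40; -0.0 -0.0 27.0 0.000 0.000 0.000 40; -0.0 -0.0 28.0 0.000 0.000 0.000 40; -0.0 -0.0 28.0 0.000 0.000 0.000 40; -0.0 -0.0 22.0 0.000 0.000 0.000 40;
```

{"fn": "apply_moves", "kwargs": {
  "moves": "-9 -1.5 25 0 0 0.012 40; 0 0 20 0 0 0 40; 0 0 0 0 0 0 40; 0 0 0 0 0 0 40; 0 0 0 0 0 0 40"
}}

```text
clock: 3.75
ee_pos: [536.2, -218.2, 175.7]
ee_rot: [-0.001, -0.656, 0.755, -0.001]
force: [0.0, -0.2, -0.0]
opening: 40.0
```

Run:
```python
from plan import *
p,R,o=pose(); k,t=knob(0); y=t+np.pi/2-2*np.pi
print(p,k,yawof(R),y)
rows([([*k,z],y) for z in (150,128,106,88)],40)
```

```text
[ 536.17481644 -218.15791406  175.74112119] [ 535.06678268 -219.60282997] -1.71147605922076 -1.7139133254584316
1.5 0.9 25.7 -0.000 -0.002 0.002 40; -0.0 -0.0 22.0 0.000 0.000 0.000 40; -0.0 -0.0 22.0 0.000 0.000 0.000 40; -0.0 -0.0 18.0 0.000 0.000 0.000 40;
```

{"fn": "apply_moves", "kwargs": {
  "moves": "1 1 25 0 -0.002 0 40; 0 0 22 0 0 0 40; 0 0 22 0 0 0 40; 0 0 17 0 0 0 40; 0 0 0 0 0 0 40"
}}

```text
clock: 4.25
ee_pos: [537.7, -220.9, 93.3]
ee_rot: [0.002, -0.656, 0.755, -0.004]
force: [-0.6, 0.2, 0.9]
opening: 40.4
```

Run:
```python
from station import manip
import cv2
print(manip.observe()["ee_pos"],manip.observe()["force"])
cv2.imwrite("pics/wrist3.png",manip.snapshot("wrist")["image"][:,:,::-1])
```

```text
[ 537.70856059 -220.92960577   93.31075081] [-0.55510565  0.17367147  0.88163725]
```

View pics/wrist3.png

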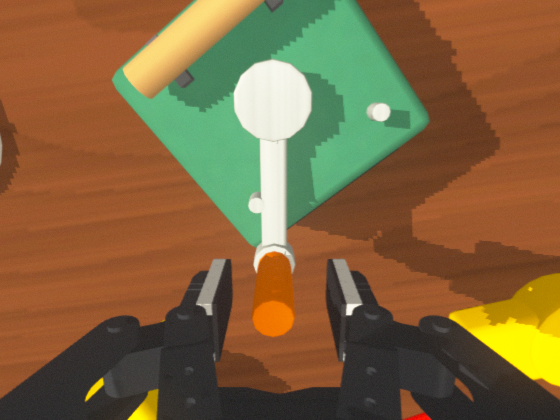

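The knob at (274,300) stands centred between the pads. The rest pin is on its left and the stop pin at (378,112) is to the right, so the left finger will push. Now I'll follow the arc.

```bash
cat > arc.py <<'E'
from plan import *
p,R,o=pose(); P=[]
print(p.round(1),"knob angle est (trailing contact):",end=" ")
x=R.as_matrix()[:,0]; kk=p[:2]-12*x[:2]/np.hypot(*x[:2])-C; 
print(round((np.arctan2(kk[1],kk[0])-knob(0)[1])%(2*np.pi),3),"r",np.hypot(*kk).round(1),"F",o["force"].round(1))
for a in map(float,sys.argv[1:]):
    k,t=knob(a); y=t+np.pi/2-2*np.pi
    P.append(([*(k+12*np.array([np.cos(y),np.sin(y)])),90],y))
rows(P,40)
E
python3 arc.py 0 .1 .2 .3 .4
```

```text
[ 538.2 -221.2   94.7] knob angle est (trailing contact): 6.132 r 72.5 F [0.5 0.5 0.3]
10.9 3.4 4.7 -0.010 -0.004 0.003 40; 7.4 -1.6 -0.0 -0.000 0.000 -0.100 40; 7.4 -1.6 -0.0 0.000 0.000 -0.100 40; 7.4 -1.6 -0.0 -0.000 0.000 -0.100 40; 7.4 -1.6 -0.0 0.000 0.000 -0.100 40;
```

{"fn": "apply_moves", "kwargs": {
  "moves": "11 3 4 -0.01 -0.004 0 40; 7.5 -1.5 0 0 0 -0.1 40; 7.5 -1.5 0 0 0 -0.1 40; 7.5 -1.5 0 0 0 -0.1 40; 7.5 -1.5 0 0 0 -0.1 40"
}}

```text
clock: 4.8
ee_pos: [541.0, -265.2, 96.6]
ee_rot: [-0.001, 0.797, -0.604, 0.002]
force: [0.7, 3.3, -2.3]
opening: 40.2
```

```bash
python3 arc.py .5 .6 .7 .8 .9
```

```text
[ 541.  -265.2   96.6] knob angle est (trailing contact): 0.459 r 75.2 F [ 0.7  3.3 -2.3]
3.0 -1.4 6.6 -0.003 -0.002 -0.084 40; 7.4 -1.6 -0.0 0.000 0.000 -0.100 40; 7.4 -1.6 -0.0 -0.000 0.000 -0.100 40; 7.4 -1.6 -0.0 0.000 0.000 -0.100 40; 7.4 -1.6 -0.0 0.000 0.000 -0.100 40;
```

{"fn": "apply_moves", "kwargs": {
  "moves": "3 -1.5 4 -0.003 -0.002 -0.085 40; 7.5 -1.5 1 0 0 -0.1 40; 7.5 -1.5 1 0 0 -0.1 40; 7.5 -1.5 0 0 0 -0.1 40; 7.5 -1.5 0 0 0 -0.1 40"
}}

```text
clock: 5.3
ee_pos: [563.7, -295.4, 96.0]
ee_rot: [-0.001, 0.922, -0.386, 0.001]
force: [-0.9, 4.5, -1.3]
opening: 40.1
```

```bash
python3 arc.py 1 1.08 1.15 1.2 1.24
```

```text
[ 563.7 -295.4   96. ] knob angle est (trailing contact): 0.951 r 78.2 F [-0.9  4.5 -1.3]
3.5 -4.3 6.0 -0.002 -0.001 -0.079 40; 6.0 -1.2 -0.0 -0.000 0.000 -0.080 40; 5.2 -1.0 -0.0 0.000 0.000 -0.070 40; 3.7 -0.7 -0.0 0.000 0.000 -0.050 40; 3.0 -0.5 -0.0 -0.000 0.000 -0.040 40;
```

{"fn": "apply_moves", "kwargs": {
  "moves": "3.5 -4 4 -0.002 0 -0.08 40; 6 -1.5 1 0 0 -0.08 40; 5 -1 0 0 0 -0.07 40; 3.5 -0.5 0 0 0 -0.05 40; 0 0 0 0 0 0 40"
}}

```text
clock: 5.8
ee_pos: [582.0, -305.3, 95.1]
ee_rot: [-0.0, 0.969, -0.247, -0.0]
force: [-2.8, 2.6, -3.0]
opening: 39.9
```

```bash
python3 arc.py 1.24 1.27
python3 - <<'E'
from station import manip
import cv2
cv2.imwrite("pics/wrist4.png",manip.snapshot("wrist")["image"][:,:,::-1])
E
```

```text
[ 582.  -305.3   95.1] knob angle est (trailing contact): 1.215 r 78.9 F [-2.8  2.6 -3. ]
1.9 -4.3 5.1 -0.001 0.000 -0.025 40; 2.2 -0.4 -0.0 0.000 0.000 -0.030 40;
```

View pics/wrist4.png

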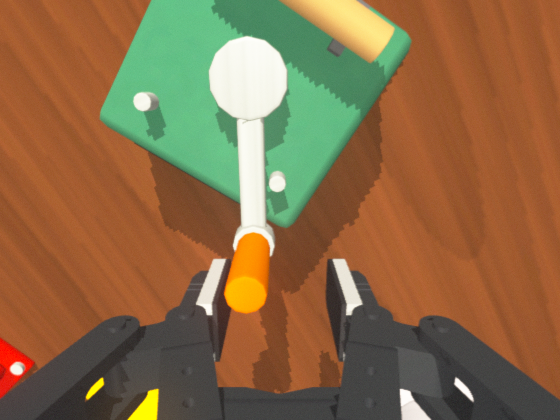

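The lever is against the left finger and about 8 px short of the stop pin at (277,182). I'll push a little further, watching the force.

{"fn": "apply_moves", "kwargs": {
  "moves": "4 -3 3 0 0 -0.04 40; 3 -1 1 0 0 -0.04 40; 2 0 0 0 0 -0.02 40; 0 0 0 0 0 0 40; 0 0 0 0 0 0 40"
}}

```text
clock: 6.35
ee_pos: [588.8, -305.6, 93.0]
ee_rot: [-0.002, 0.979, -0.202, -0.003]
force: [-2.2, 2.3, -2.2]
opening: 40.1
```

```bash
python3 arc.py 1.27 1.3
python3 - <<'E'
from station import manip
import cv2
cv2.imwrite("pics/wrist5.png",manip.snapshot("wrist")["image"][:,:,::-1])
E
```

```text
[ 588.8 -305.6   93. ] knob angle est (trailing contact): 1.294 r 77.3 F [-2.2  2.3 -2.2]
-1.8 -1.9 3.1 -0.002 0.006 0.037 40; 2.2 -0.4 -0.0 -0.000 0.000 -0.030 40;
```

View pics/wrist5.png

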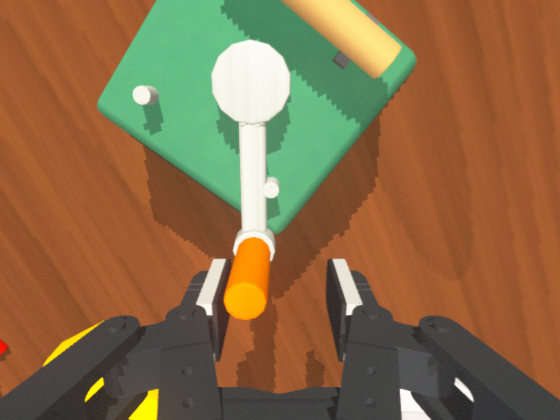

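The lever now almost touches the stop pin at (270,188). One last nudge, then hold.

{"fn": "apply_moves", "kwargs": {
  "moves": "3 0 1 0 0 -0.02 40; 2 0 0 0 0 0 40; 0 0 0 0 0 0 40; 0 0 0 0 0 0 40; 0 0 0 0 0 0 40"
}}

```text
clock: 6.9
ee_pos: [588.5, -305.7, 93.3]
ee_rot: [-0.004, 0.981, -0.195, -0.008]
force: [-3.3, 2.7, -1.6]
opening: 40.2
```

```bash
python3 arc.py 1.3
python3 - <<'E'
from station import manip
import cv2
cv2.imwrite("pics/wrist6.png",manip.snapshot("wrist")["image"][:,:,::-1])
E
```

```text
[ 588.5 -305.7   93.3] knob angle est (trailing contact): 1.291 r 77.6 F [-3.3  2.7 -1.6]
0.8 -2.4 3.3 -0.004 0.018 0.021 40;
```

View pics/wrist6.png

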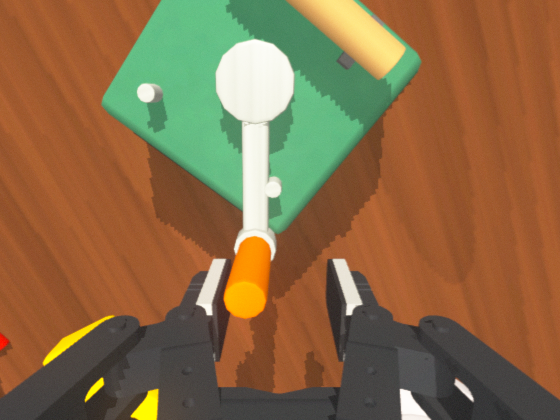

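The wrist view has the lever vertical in both the rest and current pictures. The tool yaw changed from −1.71 to −0.39, so the lever has turned about 1.3 rad and is at the stop. It has been held for more than 0.5 s. I'll release it by lifting straight up.

{"fn": "apply_moves", "kwargs": {
  "moves": "0 0 -40 0 0 0 40; 0 0 -40 0 0 0 40; 0 0 -30 0 0 0 40; 0 0 0 0 0 0 40; 0 0 0 0 0 0 40"
}}

```text
clock: 7.45
ee_pos: [590.1, -309.2, 209.0]
ee_rot: [-0.003, 0.98, -0.198, -0.006]
force: [-0.2, 0.2, -1.6]
opening: 40.1
```

{"fn": "apply_moves", "kwargs": {
  "moves": "0 0 0 0 0 0 40; 0 0 0 0 0 0 40; 0 0 0 0 0 0 40; 0 0 0 0 0 0 40; 0 0 0 0 0 0 40"
}}

```text
clock: 7.95
ee_pos: [589.5, -309.3, 206.1]
ee_rot: [-0.003, 0.98, -0.198, -0.008]
force: [-0.2, -0.5, 0.6]
opening: 39.9
```

{"fn": "apply_moves", "kwargs": {
  "moves": "0 0 0 0 0 0 40; 0 0 0 0 0 0 40; 0 0 0 0 0 0 40; 0 0 0 0 0 0 40; 0 0 0 0 0 0 40"
}}

```text
clock: 8.45
ee_pos: [589.4, -309.2, 205.6]
ee_rot: [-0.003, 0.98, -0.198, -0.008]
force: [-0.2, 0.6, -0.0]
opening: 40.0
```

Run:
```python
from station import manip
import cv2
for n in("wrist","side"): cv2.imwrite(f"pics/{n}7.png",manip.snapshot(n)["image"][:,:,::-1])
```

```text
(no output)
```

View pics/wrist7.png

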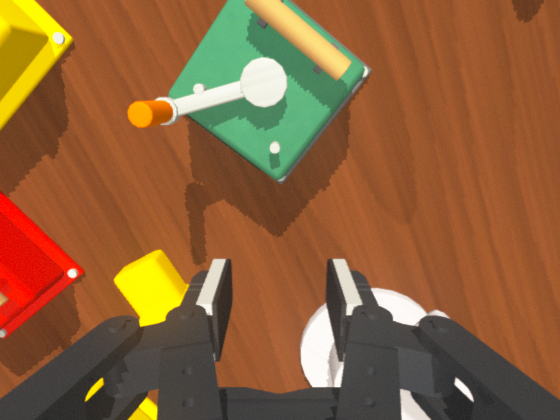

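View pics/side7.png

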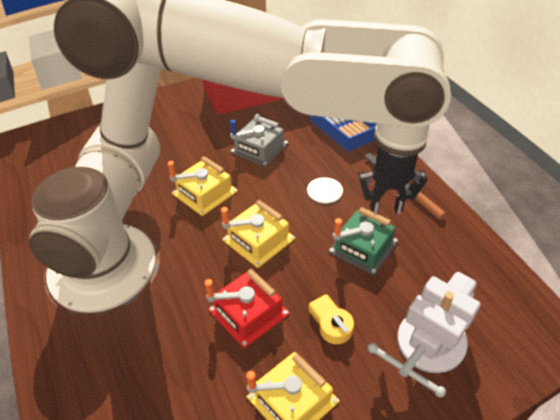

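In the wrist view the lever is back against its rest pin, with the knob at (145,113). In the side view the green knob is at (337,225), where it started, and the grey counter's lever is unchanged. The gripper is clear at z≈206 mm and the force reading is about 0.

```bash
python3 -c "
from station import manip
print(manip.close_job())"
```

```text
the job is handed in; nothing more can be done
None
```

The dowel is counted on the green counter. I swung its lever to the stop, held it there for over 0.5 s, and let go by lifting the gripper straight up. I handed the job in at about 8.5 s of the 32 s allowed; the system gave no verdict.

- **At the stop:** The turn came to about 1.29 rad from the tool position and 1.32 rad from the tool yaw. The wrist picture showed the lever against the stop pin, and the last 5 mm of push did not move it further. The reading was about 4–5 N throughout.
- **After letting go:** The wrist and side pictures show the lever back at its rest pin. The grey counter's lever looks unmoved, and the gripper is clear at z≈206 mm with about 0 N on it.
- **What disagreed:** The camera measurements of the counter's position differed by up to about 5 mm. While pushing, the tool rode 3–7 mm higher than planned. The 40 mm finger gap absorbed both. I could not read the number window, so I did not check the count itself.

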